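# Move four radio modules from the test rail to the carrier in reverse order

### The job

The four modules on the test rail have passed: move them into the green carrier, one in each bay, standing upright on the bay floor, in reverse order: the module next to the rail's grey power box goes to the bay furthest from the carrier's round connector, the next one to the next bay, and so on, so that the one furthest from the power box ends beside the connector. Set each one down rather than dropping it, and never tip one over.

Things in the scene. Friction and masses are not known exactly. Their poses are not given: they have to be found in the camera images.
- module_fin: Loose module: dark steel, a 52 mm high block with five upright cooling fins on top, 74 mm high over all; 140 to 280 g. Block 46 mm along its x (across the row), 28 mm along y (along the row). Origin: centre of its underside, z up. Grip it from above across the 46 mm. It starts in a rail socket, underside 18 mm above the table, turned at most 0.06 rad from the rail.
- socket_fin: Fixed black socket where module_fin starts: 62 (x) by 44 mm (y), 8 mm floor, 4 mm rim above that. Origin: centre of underside, 10 mm above the table. The four look alike, in a row along y, 60 mm apart, on the test rail, an aluminium bar 70 by 325 by 10 mm that lies left or right of the robot. A screwdriver lies beside it, 95 mm or more from the row's middle line.
- module_can: Loose module: bright aluminium, a 50 mm high block with one round metal can (diameter 24 mm) on top, 72 mm high over all; 110 to 225 g. Block 46 mm along its x (across the row), 28 mm along y (along the row). Origin: centre of its underside, z up. Grip it from above across the 46 mm. It starts in a rail socket, underside 18 mm above the table, turned at most 0.06 rad from the rail.
- socket_can: Fixed black socket where module_can starts: 62 (x) by 44 mm (y), 8 mm floor, 4 mm rim above that. Origin: centre of underside, 10 mm above the table. The four look alike, in a row along y, 60 mm apart, on the test rail, an aluminium bar 70 by 325 by 10 mm that lies left or right of the robot. A screwdriver lies beside it, 95 mm or more from the row's middle line.
- module_plain: Loose module: bright aluminium, a plain 62 mm high block with a flat top and four tiny dark screw heads; 105 to 210 g. Block 46 mm along its x (across the row), 28 mm along y (along the row). Origin: centre of its underside, z up. Grip it from above across the 46 mm. It starts in a rail socket, underside 18 mm above the table, turned at most 0.06 rad from the rail.
- socket_plain: Fixed black socket where module_plain starts: 62 (x) by 44 mm (y), 8 mm floor, 4 mm rim above that. Origin: centre of underside, 10 mm above the table. The four look alike, in a row along y, 60 mm apart, on the test rail, an aluminium bar 70 by 325 by 10 mm that lies left or right of the robot. A screwdriver lies beside it, 95 mm or more from the row's middle line.
- module_twin: Loose module: bright aluminium, a 50 mm high block with two black knobs (diameter 14 mm) on top, 60 mm high over all; 98 to 196 g. Block 46 mm along its x (across the row), 28 mm along y (along the row). Origin: centre of its underside, z up. Grip it from above across the 46 mm. It starts in a rail socket, underside 18 mm above the table, turned at most 0.06 rad from the rail.
- socket_twin: Fixed black socket where module_twin starts: 62 (x) by 44 mm (y), 8 mm floor, 4 mm rim above that. Origin: centre of underside, 10 mm above the table. The four look alike, in a row along y, 60 mm apart, on the test rail, an aluminium bar 70 by 325 by 10 mm that lies left or right of the robot. A screwdriver lies beside it, 95 mm or more from the row's middle line.
- power_box: Fixed grey box with a red and a black terminal, 60 (x) by 34 (y) by 46 mm high, at one end of the test rail (either end; the other has only a low strip). Origin: centre of its underside, 10 mm above the table. The sockets' centres are 52, 112, 172 and 232 mm from it along the rail.
- carrier: Fixed green tray, 78 (x) by 286 mm (y), z up. Origin: on the table under the middle of its row of four bays, centres at x = 0, y = -90, -30, 30, 90 mm. Bay: 66 (x) by 48 mm (y), floor 12 mm and walls 22 mm above the table. Round metal connector on a dark block, 49 mm high, at y = +142 mm. A cup and a screwdriver stand beside it, about 95 mm or more from the middle line.
There are look-alikes about, which are no part of the job. What is shaped like the module_can but brown or purple is not meant.

How it is judged:
At the end, for the whole second after the job is handed in: Counted from the power box, the 1st to 4th module stand in the carrier's bays at y = -90, -30, +30, +90 mm: upright (within 0.12 rad), at rest, within 15 mm of the bay's centre along x and y, underside on the bay floor (8 to 16 mm above the table) ((not (horizontal distance between socket_fin and power_box between 0.022 and 0.082 m) or y of module_fin in the frame of carrier between -0.105 and -0.075 m) and (not (horizontal distance between socket_fin and power_box between 0.082 and 0.142 m) or y of module_fin in the frame of carrier between -0.045 and -0.015 m) and (not (horizontal distance between socket_fin and power_box between 0.142 and 0.202 m) or y of module_fin in the frame of carrier between 0.015 and 0.045 m) and (not (horizontal distance between socket_fin and power_box between 0.202 and 0.262 m) or y of module_fin in the frame of carrier between 0.075 and 0.105 m) and x of module_fin in the frame of carrier between -0.015 and 0.015 m and z of module_fin in the frame of carrier between 0.008 and 0.016 m and angle between each of module_fin, module_can, module_plain, module_twin's own z axis and vertical below 0.12 rad and linear speed of each of module_fin, module_can, module_plain, module_twin below 0.02 m/s and angular speed of each of module_fin, module_can, module_plain, module_twin below 0.2 rad/s and (not (horizontal distance between socket_can and power_box between 0.022 and 0.082 m) or y of module_can in the frame of carrier between -0.105 and -0.075 m) and (not (horizontal distance between socket_can and power_box between 0.082 and 0.142 m) or y of module_can in the frame of carrier between -0.045 and -0.015 m) and (not (horizontal distance between socket_can and power_box between 0.142 and 0.202 m) or y of module_can in the frame of carrier between 0.015 and 0.045 m) and (not (horizontal distance between socket_can and power_box between 0.202 and 0.262 m) or y of module_can in the frame of carrier between 0.075 and 0.105 m) and x of module_can in the frame of carrier between -0.015 and 0.015 m and z of module_can in the frame of carrier between 0.008 and 0.016 m and (not (horizontal distance between socket_plain and power_box between 0.022 and 0.082 m) or y of module_plain in the frame of carrier between -0.105 and -0.075 m) and (not (horizontal distance between socket_plain and power_box between 0.082 and 0.142 m) or y of module_plain in the frame of carrier between -0.045 and -0.015 m) and (not (horizontal distance between socket_plain and power_box between 0.142 and 0.202 m) or y of module_plain in the frame of carrier between 0.015 and 0.045 m) and (not (horizontal distance between socket_plain and power_box between 0.202 and 0.262 m) or y of module_plain in the frame of carrier between 0.075 and 0.105 m) and x of module_plain in the frame of carrier between -0.015 and 0.015 m and z of module_plain in the frame of carrier between 0.008 and 0.016 m and (not (horizontal distance between socket_twin and power_box between 0.022 and 0.082 m) or y of module_twin in the frame of carrier between -0.105 and -0.075 m) and (not (horizontal distance between socket_twin and power_box between 0.082 and 0.142 m) or y of module_twin in the frame of carrier between -0.045 and -0.015 m) and (not (horizontal distance between socket_twin and power_box between 0.142 and 0.202 m) or y of module_twin in the frame of carrier between 0.015 and 0.045 m) and (not (horizontal distance between socket_twin and power_box between 0.202 and 0.262 m) or y of module_twin in the frame of carrier between 0.075 and 0.105 m) and x of module_twin in the frame of carrier between -0.015 and 0.015 m and z of module_twin in the frame of carrier between 0.008 and 0.016 m); the robot touches nothing.
It fails at once if a module is tipped over (leaning more than 0.8 rad) (angle between any of module_fin, module_can, module_plain, module_twin's own z axis and vertical above 0.8 rad).
It fails at once if a module is dropped (moving faster than 0.6 m/s, about 18 mm of free fall, with no finger touching it) ((linear speed of module_fin above 0.6 m/s and contact force between the fingers and module_fin below 0.01 N) or (linear speed of module_can above 0.6 m/s and contact force between the fingers and module_can below 0.01 N) or (linear speed of module_plain above 0.6 m/s and contact force between the fingers and module_plain below 0.01 N) or (linear speed of module_twin above 0.6 m/s and contact force between the fingers and module_twin below 0.01 N)).
It also fails if it takes over 112 s, if anything falls off the work surface, if the arm or the gripper's body presses on something with over 40 N, if the wrist force passes 120 N, or if a joint passes its speed limit or range.

### The arm

A 7-joint arm with a two-finger parallel gripper is mounted at the origin on the work surface. World frame = base frame: x ahead of the robot, y to its left, z up, the work surface at z = 0. Lengths are in m, angles in rad, forces in N, time in s.
With the tool pointing down it reaches from about 0.4 to 0.9 m from the base axis. Payload 5.6 kg.
Tool frame: the origin (TCP) lies on the centre line of the jaws, within the pads' length; the fingertips stand 11 mm ahead of it and the grasp point (between the pads) lies 8 mm behind it (ctrl.finger_overhang is the distance from the TCP to the fingertips, in m); z points along the fingers, y is the line along which they close (so a half turn about z gives the same grasp; the last joint's range is limited). The gripper opens to 92 mm and grips with 3 to 60 N. Pads are 20 mm wide; open, the fingers measure 128 mm over their backs; the gripper's body (75 mm by 189 mm) begins 69 mm behind the grasp point.
Start: joints at [1.188, 0.468, -0.012, 1.603, 0.006, 1.071, -0.056], TCP at [0.217, -0.613, 0.226] pointing down, gripper open.
Joint ranges: [-2.53, 2.53], [-0.31, 2.02], [-1.57, 1.55], [0.28, 2.44], [-1.29, 4.43], [0.15, 1.84], [-2.92, 2.92]. Speed limits (rad/s): [2.57, 2.57, 3.14, 3.14, 3.14, 3.14, 3.14].

### API

Orientations are given as a unit quaternion [w, x, y, z].
In Python, from cell import ctrl, eyes, job gives the robot as it stands.
- The arm moves only by the tool drive_tool, never from a script. Its argument "deltas" is one flat list of numbers, 7 for each row, row after row: the shift along the world's x, y, z in m, then the turn, a rotation vector about the world's x, y, z in rad, then the finger opening in m, from 0 to 0.0919. In form: [x, y, z, ax, ay, az, fingers, x, y, z, ax, ay, az, fingers, ...]. A call has 1 to 8 rows; each row shifts and turns the commanded pose from where the row before left it; what a row does not reach is not made up. A row lasts 1/10 s, in which the tool goes at most 50 mm and 8.59 degrees, less where a joint would pass 70% of its speed; a pose out of reach is approached as far as the arm can. A call with a gripper value outside its range is refused whole. The fingers move at their own pace and stop on an object; "grip_force" is the grip in N (left out, the last holds). Time passes only in rows, so rows that do not move let the fingers close. It gives the time, the measured TCP pose, the force, the opening and the grip force at its end, in the units of the state.
- ctrl.sense(): the state, without advancing time (a new reading comes with each control period).
- eyes.camera(name): name is "scene" or "top" or "wrist"; returns (picture, depth): 384x512x3 uint8, red, green, blue; 384x512 float32, m along the optical axis (not along the pixel's ray), 0 where there is no reading.
- eyes.get_calibration(name): a dict with "K" (3x3 intrinsics, pixels), "k1" (the pictures are not rectified: a ray, as slopes to the right and down, at radius r is drawn at 1 + k1 r^2 times it, then the intrinsics apply), "xyz" and "attitude" of the camera in the world. Camera axes: x right, y down, z forward; pixel columns grow to the right and rows downward; lengths in m; the calibration is good to about 2 mm. A picture is of the moment at which its call begins: read the wrist's pose just before it. get_calibration takes no time and is no camera call; for the wrist camera it gives the pose at the moment of the call.
- job.job_done(): hands the job in; it is judged then, once.
The state is a dict: "t": time; "qpos": joint angles; "qvel": joint speeds; "effort": joint torques, N m; "eef_pos": TCP position; "orientation": TCP orientation; "wrist_force": force on the tool from outside, world axes, zero at the start; "moment": the same for the moment, N m; "grip_width": finger opening in m; "finger_force": force on a finger pad.
Only numpy, scipy, OpenCV 4.12 (cv2) and the standard library are available. Lean on these libraries where they do the work, as an engineer would, in place of code of your own. Each camera call takes 0.05 s, during which the arm holds its last target. There are 200 camera calls.

## Working session

There is one attempt and no reset: what is moved stays moved. The work goes in short steps, Python scripts to look and compute and a tool call to move; the robot and the scene stay as the last step left them, time stands still between calls to the robot, and variables do not carry over. Pictures are saved under pics/ and viewed, at most 14 in all, crops included, and the job is handed in when it is done.

Besides the shell and the picture viewer there is one more tool, called after ">>>" as name(argument=value, ...), one argument or row to a line, values as JSON. drive_tool: Moves the arm, as the interface text tells. Its arguments: {"type":"object","properties":{"deltas":{"type":"array","items":{"type":"number"}},"grip_force":{"type":"number"}},"required":["deltas"]}

```bash
mkdir -p pics
cat > h.py <<'E'
import numpy as np, cv2
from scipy.spatial.transform import Rotation as R
from cell import ctrl, eyes, job
def snap(name, fn):
    c=eyes.get_calibration(name); p,d=eyes.camera(name)
    cv2.imwrite(f'pics/{fn}.png',p[:,:,::-1]); np.savez(f'pics/{fn}.npz',p=p,d=d,K=c['K'],k1=c['k1'],xyz=c['xyz'],att=c['attitude'])
def load(fn): return np.load(f'pics/{fn}.npz')
def rot(a):
    a=np.asarray(a); 
    return a if a.shape==(3,3) else R.from_quat(np.r_[a[1:],a[0]]).as_matrix()
def rays(f,uv):
    uv=np.asarray(uv,float).reshape(-1,1,2)
    n=cv2.undistortPoints(uv,f['K'],np.array([float(f['k1']),0,0,0]))[:,0]
    return np.c_[n,np.ones(len(n))]@rot(f['att']).T
def onplane(f,uv,z):
    r=rays(f,uv); c=f['xyz']; return c+r*((z-c[2])/r[:,2])[:,None]
def cloud(f):
    h,w=f['d'].shape; u,v=np.meshgrid(np.arange(w),np.arange(h))
    r=rays(f,np.c_[u.ravel(),v.ravel()]); P=f['xyz']+r*f['d'].reshape(-1,1)
    P[f['d'].ravel()==0]=np.nan
    return P.reshape(h,w,3)
E
python3 - <<'E'
from h import *
s=ctrl.sense(); print(s['t'],s['eef_pos'],s['orientation'],s['grip_width'],ctrl.finger_overhang)
for n in('scene','top'): 
    snap(n,n+'0'); c=eyes.get_calibration(n); print(n,c)
E
```

```text
0.0 [ 0.21637361 -0.61232509  0.22465421] [-8.46276946e-04  9.85602862e-01  1.69074636e-01 -2.21583209e-04] 0.0922579807608805 0.011
scene {'K': array([[396.34216867,   0.        , 254.81067485],
       [  0.        , 396.34216867, 186.36949461],
       [  0.        ,   0.        ,   1.        ]]), 'k1': -0.13663542203113863, 'xyz': array([ 0.94967173, -0.05746218,  0.81937724]), 'attitude': array([-0.20869875,  0.70557798,  0.64919695, -0.19273781])}
top {'K': array([[377.94712976,   0.        , 255.49380106],
       [  0.        , 377.94712976, 196.37435588],
       [  0.        ,   0.        ,   1.        ]]), 'k1': -0.11145327842148392, 'xyz': array([ 0.23295331, -0.01292034,  1.13446923]), 'attitude': array([ 0.07094358, -0.697954  ,  0.70957804, -0.06577406])}
```

View pics/top0.png

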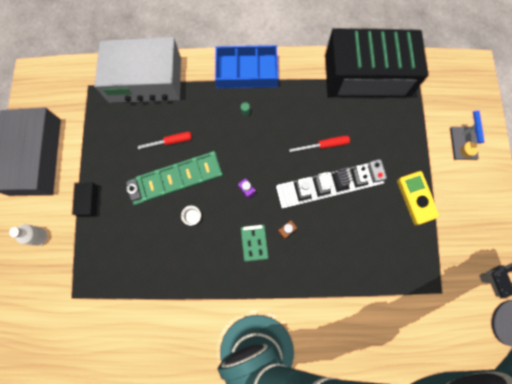

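View pics/scene0.png

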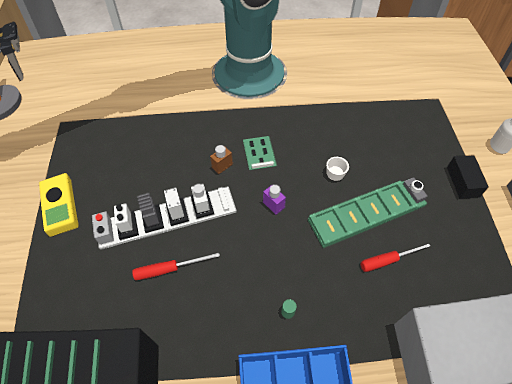

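The top view shows the rail on the right, with the power box at (378,170), and the carrier on the left, with its connector at (131,188). From the power box the modules look like twin, fin, plain, can. I'll enlarge both regions to check this.

Run:
```python
from h import *
f=load('top0'); p=f['p'][:,:,::-1]
a=cv2.resize(p[150:215,270:395],None,fx=6,fy=6,interpolation=cv2.INTER_CUBIC)
b=cv2.resize(p[145:210,115:240],None,fx=6,fy=6,interpolation=cv2.INTER_CUBIC)[:210*2-30]
cv2.imwrite('pics/c1.png',a); cv2.imwrite('pics/c2.png',b)
P=cloud(f)
# heights: rail region tops
for n,(u0,u1,v0,v1) in dict(rail=(270,395,150,215),car=(115,240,145,210)).items():
    Q=P[v0:v1,u0:u1].reshape(-1,3); Q=Q[np.isfinite(Q[:,2])]
    print(n,np.histogram(Q[:,2],bins=np.arange(-.01,.12,.01)))
```

```text
rail (array([1857, 4086,  603,  401,   88,  160,  210,  222,  211,  180,   74,
          0]), array([-0.01,  0.  ,  0.01,  0.02,  0.03,  0.04,  0.05,  0.06,  0.07,
        0.08,  0.09,  0.1 ,  0.11]))
car (array([2446, 3447, 1341,  640,  134,   67,    6,    0,    0,    0,    0,
          0]), array([-0.01,  0.  ,  0.01,  0.02,  0.03,  0.04,  0.05,  0.06,  0.07,
        0.08,  0.09,  0.1 ,  0.11]))
```

View pics/c1.png

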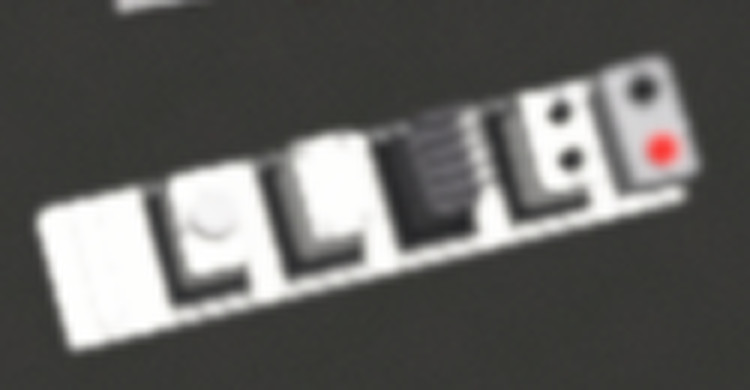

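View pics/c2.png

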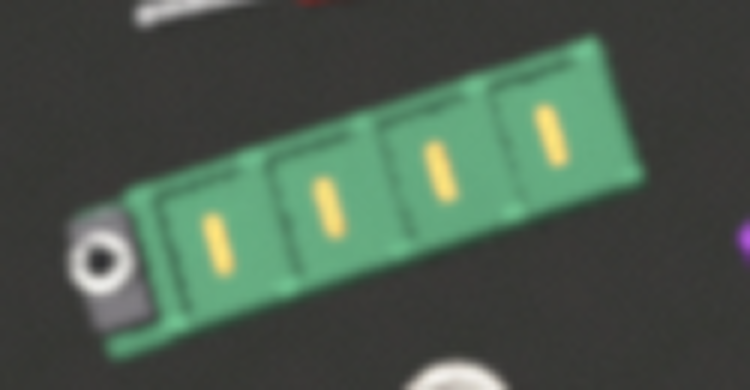

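Order confirmed from the power box: twin, fin, plain, can. In the crop their tops are at about (566,136), (450,160), (335,185) and (212,213). The bay marks are at (218,245), (329,208), (441,171) and (551,135).

Run:
```python
from h import *
f=load('top0')
def C(l,u0,v0): return [((a+.5)/6-.5+u0,(b+.5)/6-.5+v0) for a,b in l]
b=onplane(f,C([(551,135),(441,171),(329,208),(218,245)],115,145),.0125); print(b.round(4))
d=b[3]-b[0]; yc=np.arctan2(-d[0],d[1]); print('carrier c',b.mean(0).round(4),'yaw',yc, 'len',np.hypot(*d[:2]))
for (c,z) in zip([(566,136),(450,160),(335,187),(212,213)],[.078,.092,.08,.09]): print(onplane(f,C([c],270,150),z).round(4))
r=onplane(f,C([(38,210),(72,350),(688,197)],270,150),.01); print(r.round(4))
d=r[1]-r[2]; print('rail yaw',np.arctan2(-d[0],d[1]),np.hypot(*d[:2]))
d=r[0]-r[1]; print(np.arctan2(d[1],d[0]),np.hypot(*d[:2]))
s=ctrl.sense(); M=rot(s['orientation']); print(M.round(3))
c=eyes.get_calibration('wrist'); print(c, 'cam in tool',M.T@(c['xyz']-s['eef_pos']))
```

```text
[[0.5477 0.1435 0.0125]
 [0.5297 0.2    0.0125]
 [0.5114 0.2576 0.0125]
 [0.493  0.3148 0.0125]]
carrier c [0.5205 0.229  0.0125] yaw 0.3089807149774299 len 0.17989773768867634
[[ 0.5061 -0.323   0.078 ]]
[[ 0.4915 -0.262   0.092 ]]
[[ 0.4821 -0.2084  0.08  ]]
[[ 0.468  -0.1475  0.09  ]]
[[ 0.4891 -0.0693  0.01  ]
 [ 0.4167 -0.0845  0.01  ]
 [ 0.4905 -0.4044  0.01  ]]
rail yaw 0.22667465672849454 0.3283544069628533
0.2070404704543703 0.07395742667434811
[[ 0.943  0.333 -0.001]
 [ 0.333 -0.943  0.001]
 [-0.    -0.002 -1.   ]]
{'K': array([[288.62660011,   0.        , 254.91448586],
       [  0.        , 288.62660011, 189.9577223 ],
       [  0.        ,   0.        ,   1.        ]]), 'k1': -0.052386861022020975, 'xyz': array([ 0.29135706, -0.58676684,  0.38366203]), 'attitude': array([ 0.1138703 ,  0.80827485, -0.57196528, -0.08112359])} cam in tool [ 0.07919065  0.00058269 -0.15895765]
```

>>> drive_tool(
  deltas=[0.024,0.024,-0.002,0,0,0.12,0.09,0.024,0.024,-0.002,0,0,0.12,0.09,0.024,0.024,-0.002,0,0,0.12,0.09,0.024,0.024,-0.002,0,0,0.12,0.09,0.024,0.024,-0.002,0,0,0.12,0.09,0.024,0.024,-0.002,0,0,0.12,0.09,0.024,0.024,-0.002,0,0,0.12,0.09,0.024,0.024,-0.002,0,0,0.12,0.09],
)

```text
t: 0.9
eef_pos: [0.4092, -0.4196, 0.2092]
orientation: [-0.0, 0.795, 0.607, -0.0]
wrist_force: [0.2, -0.2, -0.3]
grip_width: 0.09
finger_force: 0.0
```

>>> drive_tool(
  deltas=[0.024,0.024,-0.002,0,0,0.12,0.09,0.024,0.024,-0.002,0,0,0.12,0.09,0.024,0.024,-0.002,0,0,0.12,0.09,0.024,0.024,-0.002,0,0,0.12,0.09,0,0,0,0,0,0,0.09,0,0,0,0,0,0,0.09],
)

```text
t: 1.5
eef_pos: [0.5046, -0.3243, 0.2011]
orientation: [-0.001, 0.629, 0.777, -0.0]
wrist_force: [-0.2, -0.7, 0.2]
grip_width: 0.0902
finger_force: 0.0
```

Run:
```python
from h import *
s=ctrl.sense(); print(s['t'],s['eef_pos'],s['qpos'],rot(s['orientation'])[:,1]); snap('wrist','w1')
p=cv2.imread('pics/w1.png'); cv2.imwrite('pics/w1b.png',cv2.resize(p,(800,600),interpolation=cv2.INTER_CUBIC))
```

```text
1.5 [ 0.50462502 -0.32426701  0.2010664 ] [ 0.83879156  0.45234666 -0.42371395  1.73081137  0.21439797  1.00534654
  0.54671655] [ 9.78105871e-01  2.08106509e-01 -7.64945900e-04]
```

View pics/w1b.png

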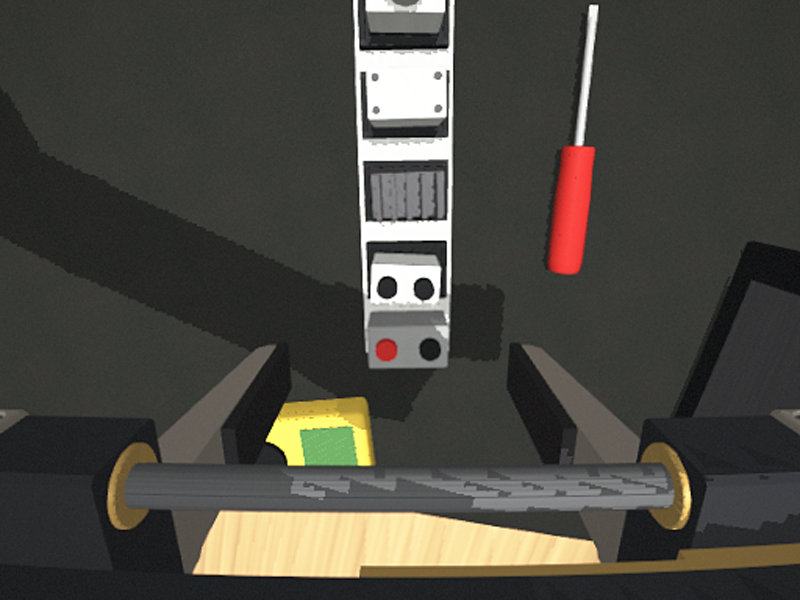

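The wrist picture shows the twin knobs at (387,288) and (424,288), the fins centred near (408,196), the plain module's screws around (407,93), and the power box at the bottom.

Run:
```python
from h import *
f=load('w1'); s=.64
def W(l,z): return onplane(f,[((a+.5)*s-.5,(b+.5)*s-.5) for a,b in l],z)
def ang(a,b): d=b-a; return round(np.arctan2(d[1],d[0]),3)
k=W([(387,288),(424,288)],.077); print('twin',k.mean(0).round(4),ang(*k))
q=W([(371,305),(440,305),(373,271),(440,271)],.068); print('twin block',q.mean(0).round(4),ang(q[0],q[1]),ang(q[2],q[3]),np.linalg.norm(q[1]-q[0]))
q=W([(371,172),(444,169),(373,222),(445,219)],.092); print('fin',q.mean(0).round(4),ang(q[0],q[1]),ang(q[2],q[3]),np.linalg.norm(q[1]-q[0]),np.linalg.norm(q[2]-q[0]))
q=W([(375,77),(438,76),(376,110),(438,108)],.08); print('plain',q.mean(0).round(4),ang(q[0],q[1]),ang(q[2],q[3]))
q=W([(387,349),(430,349)],.058); print('box',q.mean(0).round(4),ang(*q))
q=W([(361,90),(366,352),(453,90),(449,310)],.01); print(ang(q[0],q[1])+np.pi/2,ang(q[2],q[3])+np.pi/2,q.round(4))
```

```text
twin [ 0.5095 -0.3209  0.077 ] 0.209
twin block [ 0.5105 -0.3233  0.068 ] 0.209 0.209 0.04675943988630731
fin [ 0.4982 -0.2624  0.092 ] 0.249 0.251 0.041978284619344775 0.02867367504737684
plain [ 0.4853 -0.206   0.08  ] 0.225 0.24
box [ 0.5226 -0.3699  0.058 ] 0.209
0.20779632679489657 0.21979632679489658 [[ 0.4517 -0.2004  0.01  ]
 [ 0.4936 -0.3993  0.01  ]
 [ 0.5165 -0.1866  0.01  ]
 [ 0.5529 -0.349   0.01  ]]
```

>>> drive_tool(
  deltas=[0.0035,0.0025,-0.03,0,0,0,0.09,0,0,-0.04,0,0,0,0.09,0,0,-0.04,0,0,0,0.09,0,0,-0.03,0,0,0,0.09,0,0,-0.016,0,0,0,0.09,0,0,0,0,0,0,0.07,0,0,0,0,0,0,0.04,0,0,0,0,0,0,0.04],
  grip_force=20,
)

```text
t: 2.35
eef_pos: [0.5092, -0.3233, 0.0475]
orientation: [0.002, 0.63, 0.777, 0.0]
wrist_force: [-0.2, 1.0, 0.4]
grip_width: 0.0681
finger_force: 0.0
```

>>> drive_tool(
  deltas=[0,0,0,0,0,0,0.04,0,0,0,0,0,0,0.04,0,0,0,0,0,0,0.04,0,0,0.005,0,0,0,0.04,0,0,0.015,0,0,0,0.04],
)

```text
t: 2.85
eef_pos: [0.5069, -0.3217, 0.0649]
orientation: [-0.002, 0.629, 0.777, -0.0]
wrist_force: [-0.2, 0.4, -0.9]
grip_width: 0.0463
finger_force: 19.8
```

>>> drive_tool(
  deltas=[0,0,0.03,0,0,0,0.04,0,0,0.04,0,0,0,0.04,0,0.01,0.04,0,0,0,0.04,0.003,0.025,0.025,0,0,0,0.04,0.003,0.04,0,0,0,0.01,0.04,0.003,0.04,0,0,0,0.01,0.04,0.003,0.04,0,0,0,0.01,0.04,0.003,0.04,0,0,0,0.01,0.04],
  grip_force=30,
)

```text
t: 3.65
eef_pos: [0.523, -0.1258, 0.2019]
orientation: [0.001, 0.614, 0.79, 0.0]
wrist_force: [0.5, -0.3, -0.1]
grip_width: 0.0462
finger_force: 29.7
```

>>> drive_tool(
  deltas=[0.004,0.04,0,0,0,0.01,0.04,0.004,0.04,0,0,0,0.01,0.04,0.004,0.04,0,0,0,0.01,0.04,0.004,0.04,0,0,0,0.01,0.04,0.004,0.04,0,0,0,0.01,0.04,0.004,0.04,0,0,0,0.01,0.04,0.002,0.03,0,0,0,0,0.04,0,0,0,0,0,0,0.04],
)

```text
t: 4.45
eef_pos: [0.5483, 0.1485, 0.202]
orientation: [-0.0, 0.587, 0.81, 0.002]
wrist_force: [0.2, 0.2, -1.2]
grip_width: 0.0463
finger_force: 29.7
```

Run:
```python
from h import *
s=ctrl.sense(); print(s['t'],s['eef_pos'],s['qpos'],rot(s['orientation'])[:,1],s['grip_width']); snap('wrist','w2')
p=cv2.imread('pics/w2.png'); cv2.imwrite('pics/w2b.png',cv2.resize(p,(800,600),interpolation=cv2.INTER_CUBIC))
```

```text
4.45 [0.54833329 0.14850127 0.20198959] [ 0.14689854  0.4314638  -0.59739203  1.80115584  0.28174711  0.9927758
 -0.24623881] [0.95028247 0.31138144 0.00219775] 0.04626320986243054
```

View pics/w2b.png

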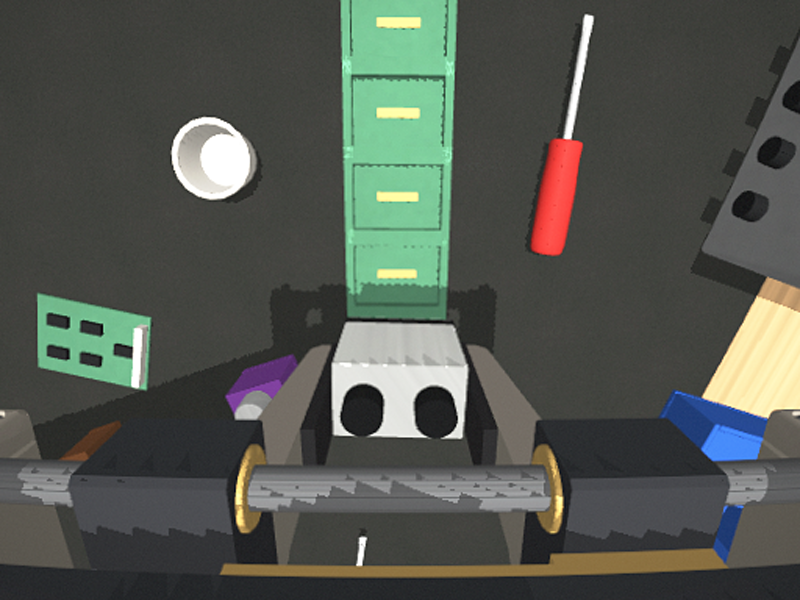

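The bay marks are at (397,273), (398,197), (398,113) and (398,22). The twin is held upright with its knobs at (361,395) and (436,397).

Run:
```python
from h import *
f=load('w2'); s=.64
def W(l,z): return onplane(f,[((a+.5)*s-.5,(b+.5)*s-.5) for a,b in l],z)
q=W([(397,273),(397.5,197),(398,113),(398,22)],.0125); print(q.round(4)); d=q[3]-q[0]; print(np.linalg.norm(d),np.arctan2(-d[0],d[1]),q.mean(0))
q=W([(332,367),(466,365),(332,436),(466,438)],.202+.068-.0455); print('held',q.mean(0).round(4),(q[1]-q[0]).round(4), (q[2]-q[0]).round(4))
```

```text
[[0.5493 0.146  0.0125]
 [0.5314 0.2023 0.0125]
 [0.5131 0.2595 0.0125]
 [0.4944 0.3169 0.0125]]
0.1794709478524444 0.3111961501049679 [0.52204044 0.23116546 0.0125    ]
held [0.5489 0.1498 0.2245] [0.0419 0.0144 0.    ] [ 0.007  -0.0253  0.    ]
```

>>> drive_tool(
  deltas=[0,-0.0035,-0.03,0,0,0,0.04,0,0,-0.04,0,0,0,0.04,0,0,-0.04,0,0,0,0.04,0,0,-0.03,0,0,0,0.04,0,0,-0.012,0,0,0,0.04,0,0,-0.005,0,0,0,0.04,0,0,-0.004,0,0,0,0.04,0,0,0,0,0,0,0.04],
)

```text
t: 5.3
eef_pos: [0.5502, 0.1391, 0.0409]
orientation: [0.001, 0.59, 0.807, 0.001]
wrist_force: [0.3, 0.2, -0.8]
grip_width: 0.0458
finger_force: 29.7
```

>>> drive_tool(
  deltas=[0,0,0,0,0,0,0.04,0,0,0,0,0,0,0.04],
)

```text
t: 5.5
eef_pos: [0.5497, 0.1392, 0.0406]
orientation: [0.001, 0.59, 0.807, 0.001]
wrist_force: [-0.1, -0.2, -1.5]
grip_width: 0.0463
finger_force: 29.7
```

>>> drive_tool(
  deltas=[0,0.003,0,0,0,0,0.04,-0.001,0.0025,0,0,0,0,0.04,0,0,-0.001,0,0,0,0.04,0,0,0,0,0,0,0.04,0,0,0,0,0,0,0.04],
)

```text
t: 6.0
eef_pos: [0.5491, 0.1444, 0.0404]
orientation: [0.001, 0.59, 0.807, 0.0]
wrist_force: [-1.7, -3.9, 12.7]
grip_width: 0.0462
finger_force: 29.7
```

>>> drive_tool(
  deltas=[0,0,0.0005,0,0,0,0.047,0,0,0,0,0,0,0.06,0,0,0,0,0,0,0.075,0,0,0,0,0,0,0.085,0,0,0,0,0,0,0.085,0,0,0.02,0,0,0,0.085,0,0,0.04,0,0,0,0.085,0,0,0.04,0,0,0,0.085],
)

```text
t: 6.8
eef_pos: [0.5473, 0.1447, 0.1394]
orientation: [-0.001, 0.59, 0.808, -0.001]
wrist_force: [0.8, -0.1, 0.2]
grip_width: 0.0852
finger_force: 0.0
```

Run:
```python
from h import *
s=ctrl.sense(); print(s['t'],s['eef_pos'],s['grip_width']); snap('wrist','w3'); snap('top','t3')
a=cv2.resize(cv2.imread('pics/w3.png'),None,fx=1,fy=1); b=cv2.resize(cv2.imread('pics/t3.png')[130:226,110:238],(512,384),interpolation=cv2.INTER_CUBIC)
cv2.imwrite('pics/m3.png',cv2.resize(np.vstack([a,b]),None,fx=.78,fy=.78))
```

```text
6.8 [0.54727034 0.14468885 0.13941644] 0.08517761704842279
```

View pics/m3.png

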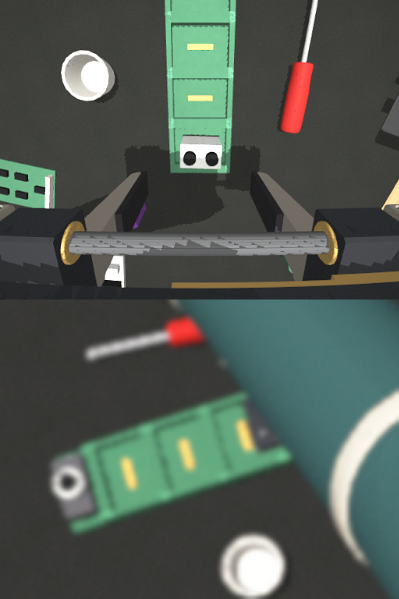

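The twin stands upright in the end bay, with its knobs at (189,158) and (212,158). I'll measure its position and plan the fin move.

Run:
```python
from h import *
f=load('w3'); k=onplane(f,[(189/.78,158/.78),(212/.78,158/.78)],.071); print(k.mean(0)); d=k[1]-k[0]; print(np.arctan2(d[1],d[0]))
q=onplane(f,[(199.5/.78,98/.78),(200/.78,46.5/.78)],.0125);print(q)
```

```text
[0.54938755 0.14656881 0.071     ]
0.3090832254421495
[[0.53047283 0.202489   0.0125    ]
 [0.51278968 0.25976615 0.0125    ]]
```

>>> drive_tool(
  deltas=[-0.003,-0.022,0.01,0,0,-0.01,0.088,-0.005,-0.042,0,0,0,-0.01,0.088,-0.005,-0.042,0,0,0,-0.01,0.088,-0.005,-0.042,0,0,0,-0.01,0.088,-0.005,-0.042,0,0,0,-0.01,0.088,-0.005,-0.042,0,0,0,-0.01,0.088,-0.005,-0.042,0,0,0,-0.01,0.088,-0.005,-0.042,0,0,0,0,0.088],
)

```text
t: 7.7
eef_pos: [0.5093, -0.173, 0.1485]
orientation: [-0.0, 0.618, 0.786, -0.0]
wrist_force: [0.5, -0.5, -0.1]
grip_width: 0.0881
finger_force: 0.0
```

>>> drive_tool(
  deltas=[-0.005,-0.042,0,0,0,0,0.088,-0.005,-0.035,0,0,0,0,0.088,-0.003,-0.014,0,0,0,0,0.088,0,0,0,0,0,0,0.088,0,0,0,0,0,0,0.088],
)

```text
t: 8.2
eef_pos: [0.4973, -0.2604, 0.1487]
orientation: [-0.001, 0.617, 0.787, 0.001]
wrist_force: [-0.6, 0.1, -0.7]
grip_width: 0.0879
finger_force: 0.0
```

Run:
```python
from h import *
s=ctrl.sense(); y=rot(s['orientation'])[:,1]; print(s['t'],s['eef_pos'],np.arctan2(y[1],y[0])); snap('wrist','w4')
p=cv2.imread('pics/w4.png')[0:288,130:386]; cv2.imwrite('pics/w4b.png',cv2.resize(p,(512,576),interpolation=cv2.INTER_CUBIC))
```

```text
8.2 [ 0.49732541 -0.26040475  0.14871423] 0.24047028773009851
```

View pics/w4b.png

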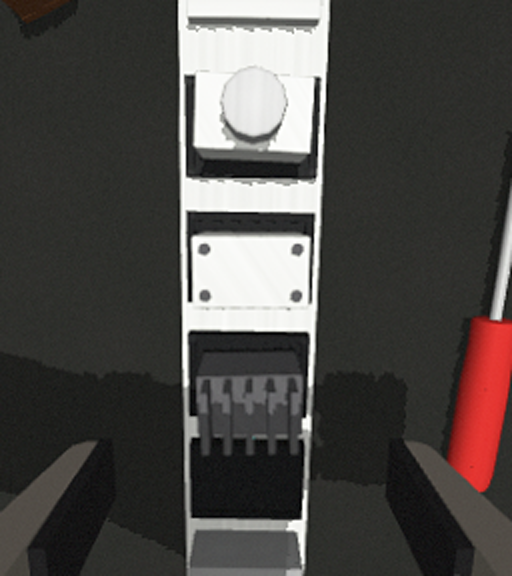

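This picture shows the fin's five fins ending at about (204..295,455), with its block's front top edge at (202..300,375). The plain module's screws are at (204,249), (297,249), (205,296) and (297,296). The can top is at about (254,100).

Run:
```python
from h import *
f=load('w4')
def W(l,z): return onplane(f,[((a+.5)/2-.5+130,(b+.5)/2-.5) for a,b in l],z)
def ang(a,b): d=b-a; return round(np.arctan2(d[1],d[0]),3)
q=W([(204,455),(293,455)],.092); print('fin lower ends',q.mean(0),ang(*q))
q=W([(198,378),(302,378)],.070); print('fin block front edge',q.mean(0),ang(*q),np.linalg.norm(q[1]-q[0]))
q=W([(204,249),(297,249),(205,296),(297,296)],.08); print('plain',q.mean(0).round(4),ang(q[0],q[1]),ang(q[2],q[3]))
q=W([(254,100)],.09); print('can',q)
q=W([(193,151),(313,151),(196,73),(315,76)],.068); print('can block',q.mean(0),ang(q[0],q[1]),np.linalg.norm(q[1]-q[0]),np.linalg.norm(q[2]-q[0]))
```

```text
fin lower ends [ 0.50132197 -0.27574719  0.092     ] 0.239
fin block front edge [ 0.49571531 -0.25021351  0.07      ] 0.24 0.044537983912153314
plain [ 0.4852 -0.2059  0.08  ] 0.24 0.24
can [[ 0.47183492 -0.14662033  0.09      ]]
can block [ 0.47226333 -0.14730624  0.068     ] 0.24 0.046919512498077194 0.02826680719108557
```

>>> drive_tool(
  deltas=[0.001,-0.0025,-0.025,0,0,0,0.09,0,0,-0.035,0,0,0,0.09,0,0,-0.03,0,0,0,0.09,0,0,-0.013,0,0,0,0.09,0,0,0,0,0,0,0.07,0,0,0,0,0,0,0.04,0,0,0,0,0,0,0.04,0,0,0,0,0,0,0.04],
  grip_force=30,
)

```text
t: 9.05
eef_pos: [0.499, -0.2652, 0.0475]
orientation: [0.001, 0.618, 0.786, 0.0]
wrist_force: [-0.0, -0.6, -0.3]
grip_width: 0.0598
finger_force: 0.0
```

>>> drive_tool(
  deltas=[0,0,0,0,0,0,0.04,0,0,0,0,0,0,0.04,0,0,0.005,0,0,0,0.04,0,0,0.03,0,0,0,0.04,0,0,0.04,0,0,0,0.04,0,0,0.04,0,0,0,0.04,0,0,0.04,0,0,0,0.04,0,0,0,0,0,0,0.04],
)

```text
t: 9.85
eef_pos: [0.5012, -0.2659, 0.2068]
orientation: [0.005, 0.618, 0.786, 0.001]
wrist_force: [0.0, -0.2, -2.1]
grip_width: 0.046
finger_force: 29.9
```

>>> drive_tool(
  deltas=[0.0025,0.02,0,0,0,0.01,0.04,0.0025,0.04,0,0,0,0.01,0.04,0.0025,0.04,0,0,0,0.01,0.04,0.0025,0.04,0,0,0,0.01,0.04,0.0025,0.04,0,0,0,0.01,0.04,0.0025,0.04,0,0,0,0.01,0.04,0.0025,0.04,0,0,0,0.01,0.04,0.0025,0.04,0,0,0,0,0.04],
)

```text
t: 10.65
eef_pos: [0.5161, 0.0378, 0.1993]
orientation: [-0.002, 0.589, 0.808, -0.001]
wrist_force: [1.7, -0.2, -2.1]
grip_width: 0.0459
finger_force: 29.9
```

>>> drive_tool(
  deltas=[0.0025,0.04,0,0,0,0,0.04,0.0025,0.04,0,0,0,0,0.04,0.0025,0.04,0,0,0,0,0.04,0.0025,0.035,0,0,0,0,0.04,0.002,0.0115,0,0,0,0,0.04,0,0,0,0,0,0,0.04,0,0,0,0,0,0,0.04,0,0,0,0,0,0,0.04],
)

```text
t: 11.45
eef_pos: [0.5299, 0.1996, 0.2004]
orientation: [-0.0, 0.591, 0.807, -0.001]
wrist_force: [0.1, -0.0, -1.4]
grip_width: 0.0458
finger_force: 29.9
```

>>> drive_tool(
  deltas=[0.001,0.002,-0.03,0,0,0,0.04,0,0,-0.04,0,0,0,0.04,0,0,-0.04,0,0,0,0.04,0,0,-0.03,0,0,0,0.04,0,0,-0.012,0,0,0,0.04,0,0,-0.005,0,0,0,0.04,0,0,-0.004,0,0,0,0.04,0,0,0,0,0,0,0.04],
)

```text
t: 12.25
eef_pos: [0.5322, 0.2038, 0.0413]
orientation: [0.001, 0.59, 0.807, 0.001]
wrist_force: [0.1, 0.1, -2.1]
grip_width: 0.0456
finger_force: 29.9
```

>>> drive_tool(
  deltas=[0,0,0,0,0,0,0.04,0,0,0,0,0,0,0.04],
)

```text
t: 12.45
eef_pos: [0.5317, 0.2038, 0.0411]
orientation: [0.001, 0.59, 0.807, 0.001]
wrist_force: [-0.3, -0.2, -2.3]
grip_width: 0.0459
finger_force: 29.9
```

Not yet in contact; lower until it touches.

>>> drive_tool(
  deltas=[0,-0.001,-0.001,0,0,0,0.04,0,0,0,0,0,0,0.04,0,0,0,0,0,0,0.04],
)

```text
t: 12.75
eef_pos: [0.5317, 0.2037, 0.0408]
orientation: [0.0, 0.59, 0.808, 0.001]
wrist_force: [-1.5, 0.4, 7.4]
grip_width: 0.0455
finger_force: 29.9
```

>>> drive_tool(
  deltas=[0,0,0,0,0,0,0.047,0,0,0,0,0,0,0.06,0,0,0,0,0,0,0.075,0,0,0,0,0,0,0.088,0,0,0,0,0,0,0.088,0,0,0.02,0,0,0,0.088,0,0,0.045,0,0,0,0.088,0,0,0.045,0,0,0,0.088],
)

```text
t: 13.55
eef_pos: [0.5303, 0.2024, 0.1495]
orientation: [-0.001, 0.59, 0.808, -0.001]
wrist_force: [1.0, 0.4, -0.4]
grip_width: 0.088
finger_force: 0.0
```

>>> drive_tool(
  deltas=[-0.003,-0.022,0,0,0,-0.01,0.088,-0.005,-0.042,0,0,0,-0.01,0.088,-0.005,-0.042,0,0,0,-0.01,0.088,-0.005,-0.042,0,0,0,-0.01,0.088,-0.005,-0.042,0,0,0,-0.01,0.088,-0.005,-0.042,0,0,0,-0.01,0.088,-0.005,-0.042,0,0,0,-0.01,0.088,-0.005,-0.042,0,0,0,0,0.088],
)

```text
t: 14.35
eef_pos: [0.4927, -0.115, 0.1492]
orientation: [0.0, 0.618, 0.786, 0.0]
wrist_force: [0.2, -0.7, 0.7]
grip_width: 0.0883
finger_force: 0.0
```

>>> drive_tool(
  deltas=[-0.004,-0.042,0,0,0,0,0.088,-0.003,-0.035,0,0,0,0,0.088,-0.0015,-0.016,0,0,0,0,0.088,0,0,0,0,0,0,0.088,0,0,0,0,0,0,0.088,0,0,0,0,0,0,0.088],
)

```text
t: 14.95
eef_pos: [0.4849, -0.2045, 0.1491]
orientation: [-0.0, 0.617, 0.787, 0.0]
wrist_force: [-0.0, 0.2, 0.2]
grip_width: 0.0883
finger_force: 0.0
```

>>> drive_tool(
  deltas=[0,-0.0015,-0.025,0,0,0,0.09,0,0,-0.035,0,0,0,0.09,0,0,-0.03,0,0,0,0.09,0,0,-0.0135,0,0,0,0.09,0,0,0,0,0,0,0.07,0,0,0,0,0,0,0.04,0,0,0,0,0,0,0.04,0,0,0,0,0,0,0.04],
)

```text
t: 15.75
eef_pos: [0.4855, -0.2082, 0.0469]
orientation: [0.001, 0.618, 0.786, 0.0]
wrist_force: [0.1, 0.3, -0.2]
grip_width: 0.0601
finger_force: 0.0
```

>>> drive_tool(
  deltas=[0,0,0,0,0,0,0.04,0,0,0,0,0,0,0.04,0,0,0.005,0,0,0,0.04,0,0,0.03,0,0,0,0.04,0,0,0.04,0,0,0,0.04,0,0,0.04,0,0,0,0.04,0,0,0.04,0,0,0,0.04,0,0,0,0,0,0,0.04],
)

```text
t: 16.55
eef_pos: [0.4877, -0.2087, 0.2061]
orientation: [0.005, 0.618, 0.786, 0.001]
wrist_force: [0.4, -0.0, -1.3]
grip_width: 0.0458
finger_force: 30.0
```

>>> drive_tool(
  deltas=[0.002,0.02,0,0,0,0.01,0.04,0.002,0.04,0,0,0,0.01,0.04,0.002,0.04,0,0,0,0.01,0.04,0.002,0.04,0,0,0,0.01,0.04,0.002,0.04,0,0,0,0.01,0.04,0.002,0.04,0,0,0,0.01,0.04,0.002,0.04,0,0,0,0.01,0.04,0.002,0.04,0,0,0,0,0.04],
)

```text
t: 17.35
eef_pos: [0.4986, 0.0947, 0.1989]
orientation: [-0.001, 0.589, 0.808, -0.001]
wrist_force: [0.4, -0.1, -0.3]
grip_width: 0.0458
finger_force: 30.0
```

>>> drive_tool(
  deltas=[0.002,0.04,0,0,0,0,0.04,0.002,0.04,0,0,0,0,0.04,0.002,0.04,0,0,0,0,0.04,0.002,0.035,0,0,0,0,0.04,0.002,0.0115,0,0,0,0,0.04,0,0,0,0,0,0,0.04,0,0,0,0,0,0,0.04,0,0,0,0,0,0,0.04],
)

```text
t: 18.15
eef_pos: [0.5106, 0.2566, 0.2]
orientation: [0.0, 0.591, 0.807, -0.001]
wrist_force: [0.6, -0.5, -1.1]
grip_width: 0.0456
finger_force: 30.0
```

Run:
```python
from h import *
s=ctrl.sense(); print(s['t'],s['eef_pos']); snap('wrist','w5'); snap('scene','s5')
a=cv2.imread('pics/w5.png')[:300,100:420]; b=cv2.resize(cv2.imread('pics/s5.png')[150:270,290:450],(480,360),interpolation=cv2.INTER_CUBIC)
a=cv2.resize(a,(320,300)); o=np.zeros((360,800,3),np.uint8); o[:300,:320]=a; o[:,320:]=b; cv2.imwrite('pics/m5.png',o)
```

```text
18.15 [0.51059468 0.25656978 0.19995041]
```

View pics/m5.png

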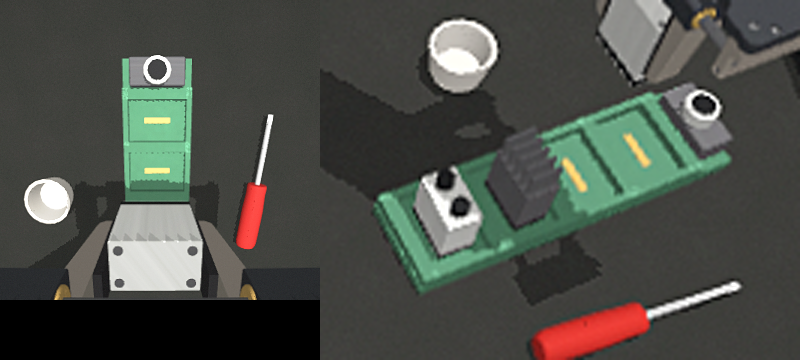

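The wrist view shows the plain module held level over bay 3. The scene crop shows the twin at (447,205) and the fin at (525,180), both upright in their bays.

>>> drive_tool(
  deltas=[0.001,0.0005,-0.03,0,0,0,0.04,0,0,-0.04,0,0,0,0.04,0,0,-0.04,0,0,0,0.04,0,0,-0.03,0,0,0,0.04,0,0,-0.012,0,0,0,0.04,0,0,-0.005,0,0,0,0.04,0,0,-0.004,0,0,0,0.04,0,0,0,0,0,0,0.04],
)

```text
t: 19.05
eef_pos: [0.5126, 0.2596, 0.0408]
orientation: [0.001, 0.59, 0.807, 0.001]
wrist_force: [1.1, -0.4, -0.3]
grip_width: 0.0459
finger_force: 30.0
```

>>> drive_tool(
  deltas=[0,0,-0.001,0,0,0,0.04,0,0,0,0,0,0,0.04,0,0,0,0,0,0,0.04],
)

```text
t: 19.35
eef_pos: [0.5126, 0.2596, 0.0403]
orientation: [0.001, 0.59, 0.807, 0.001]
wrist_force: [-0.4, -0.8, 6.1]
grip_width: 0.0459
finger_force: 30.0
```

>>> drive_tool(
  deltas=[0,0,0,0,0,0,0.047,0,0,0,0,0,0,0.06,0,0,0,0,0,0,0.075,0,0,0,0,0,0,0.088,0,0,0,0,0,0,0.088,0,0,0.02,0,0,0,0.088,0,0,0.045,0,0,0,0.088,0,0,0.045,0,0,0,0.088],
)

```text
t: 20.15
eef_pos: [0.5108, 0.2589, 0.149]
orientation: [-0.001, 0.59, 0.808, -0.001]
wrist_force: [1.2, -0.3, 0.6]
grip_width: 0.0878
finger_force: 0.0
```

>>> drive_tool(
  deltas=[-0.003,-0.022,0,0,0,-0.01,0.088,-0.004,-0.042,0,0,0,-0.01,0.088,-0.004,-0.042,0,0,0,-0.01,0.088,-0.004,-0.042,0,0,0,-0.01,0.088,-0.004,-0.042,0,0,0,-0.01,0.088,-0.004,-0.042,0,0,0,-0.01,0.088,-0.004,-0.042,0,0,0,-0.01,0.088,-0.004,-0.042,0,0,0,0,0.088],
)

```text
t: 20.95
eef_pos: [0.4802, -0.0585, 0.1487]
orientation: [0.0, 0.618, 0.786, 0.0]
wrist_force: [1.6, 0.0, -0.2]
grip_width: 0.0884
finger_force: 0.0
```

>>> drive_tool(
  deltas=[-0.004,-0.042,0,0,0,0,0.088,-0.004,-0.035,0,0,0,0,0.088,-0.002,-0.014,0,0,0,0,0.088,0,0,0,0,0,0,0.088,0,0,0,0,0,0,0.088,0,0,0,0,0,0,0.088],
)

```text
t: 21.55
eef_pos: [0.471, -0.1456, 0.1487]
orientation: [-0.0, 0.616, 0.787, 0.0]
wrist_force: [0.6, -0.3, -0.1]
grip_width: 0.0879
finger_force: 0.0
```

>>> drive_tool(
  deltas=[0.0005,-0.0005,-0.025,0,0,0,0.09,0,0,-0.035,0,0,0,0.09,0,0,-0.03,0,0,0,0.09,0,0,-0.013,0,0,0,0.09,0,0,0,0,0,0,0.07,0,0,0,0,0,0,0.04,0,0,0,0,0,0,0.04,0,0,0,0,0,0,0.04],
)

```text
t: 22.35
eef_pos: [0.472, -0.1486, 0.0468]
orientation: [0.001, 0.618, 0.786, 0.0]
wrist_force: [-0.5, 0.2, 0.8]
grip_width: 0.06
finger_force: 0.0
```

>>> drive_tool(
  deltas=[0,0,0,0,0,0,0.04,0,0,0,0,0,0,0.04,0,0,0.005,0,0,0,0.04,0,0,0.03,0,0,0,0.04,0,0,0.04,0,0,0,0.04,0,0,0.04,0,0,0,0.04,0,0,0.04,0,0,0,0.04,0,0,0,0,0,0,0.04],
)

```text
t: 23.15
eef_pos: [0.4741, -0.1488, 0.2056]
orientation: [0.005, 0.618, 0.786, 0.001]
wrist_force: [-0.1, 0.4, -2.0]
grip_width: 0.0459
finger_force: 29.7
```

>>> drive_tool(
  deltas=[0.0017,0.02,0,0,0,0.01,0.04,0.0017,0.04,0,0,0,0.01,0.04,0.0017,0.04,0,0,0,0.01,0.04,0.0017,0.04,0,0,0,0.01,0.04,0.0017,0.04,0,0,0,0.01,0.04,0.0017,0.04,0,0,0,0.01,0.04,0.0017,0.04,0,0,0,0.01,0.04,0.0017,0.04,0,0,0,0,0.04],
)

```text
t: 23.95
eef_pos: [0.4838, 0.1528, 0.1996]
orientation: [-0.0, 0.59, 0.807, -0.001]
wrist_force: [0.3, -0.1, -2.7]
grip_width: 0.0461
finger_force: 29.7
```

>>> drive_tool(
  deltas=[0.0017,0.04,0,0,0,0,0.04,0.0017,0.04,0,0,0,0,0.04,0.0017,0.04,0,0,0,0,0.04,0.0017,0.035,0,0,0,0,0.04,0.0017,0.0105,0,0,0,0,0.04,0,0,0,0,0,0,0.04,0,0,0,0,0,0,0.04,0,0,0,0,0,0,0.04],
)

```text
t: 24.75
eef_pos: [0.4936, 0.3149, 0.2001]
orientation: [0.0, 0.591, 0.807, -0.001]
wrist_force: [0.3, -0.1, -2.5]
grip_width: 0.0461
finger_force: 29.7
```

>>> drive_tool(
  deltas=[0,0,-0.03,0,0,0,0.04,0,0,-0.04,0,0,0,0.04,0,0,-0.04,0,0,0,0.04,0,0,-0.03,0,0,0,0.04,0,0,-0.012,0,0,0,0.04,0,0,-0.005,0,0,0,0.04,0,0,-0.004,0,0,0,0.04,0,0,0,0,0,0,0.04],
)

```text
t: 25.55
eef_pos: [0.4942, 0.3175, 0.0408]
orientation: [0.001, 0.59, 0.807, 0.001]
wrist_force: [0.7, 0.9, -1.3]
grip_width: 0.046
finger_force: 29.7
```

>>> drive_tool(
  deltas=[0,0,-0.001,0,0,0,0.04,0,0,0,0,0,0,0.04,0,0,0,0,0,0,0.04],
)

```text
t: 25.85
eef_pos: [0.4942, 0.3177, 0.0402]
orientation: [0.001, 0.59, 0.807, 0.001]
wrist_force: [-0.7, -0.7, 6.8]
grip_width: 0.046
finger_force: 29.7
```

Contact. I'll release, rise, move aside and check.

>>> drive_tool(
  deltas=[0,0,0,0,0,0,0.047,0,0,0,0,0,0,0.06,0,0,0,0,0,0,0.075,0,0,0,0,0,0,0.088,0,0,0,0,0,0,0.088,0,0,0.02,0,0,0,0.088,0,0,0.045,0,0,0,0.088,0,0,0.045,0,0,0,0.088],
)

```text
t: 26.65
eef_pos: [0.4924, 0.3168, 0.149]
orientation: [-0.001, 0.59, 0.808, -0.001]
wrist_force: [0.9, 0.7, 0.0]
grip_width: 0.0882
finger_force: 0.0
```

>>> drive_tool(
  deltas=[0,-0.02,0.03,0,0,0,0.088,0,-0.04,0.03,0,0,0,0.088,0,-0.04,0,0,0,0,0.088,0,-0.04,0,0,0,0,0.088,0,-0.04,0,0,0,0,0.088,0.01,-0.04,0,0,0,0,0.088,0.01,-0.02,0,0,0,0,0.088,0,0,0,0,0,0,0.088],
)

```text
t: 27.45
eef_pos: [0.5143, 0.0732, 0.2083]
orientation: [0.0, 0.593, 0.806, -0.0]
wrist_force: [-0.1, -0.2, 0.4]
grip_width: 0.088
finger_force: 0.0
```

Run:
```python
from h import *
s=ctrl.sense(); print(s['t'],s['eef_pos']); snap('wrist','w6'); snap('scene','s6')
a=cv2.imread('pics/w6.png')[:300,100:420]; b=cv2.resize(cv2.imread('pics/s6.png')[150:270,290:450],(480,360),interpolation=cv2.INTER_CUBIC)
o=np.zeros((360,800,3),np.uint8); o[:300,:320]=a; o[:,320:]=b; cv2.imwrite('pics/m6.png',o)
```

```text
27.45 [0.51432955 0.07316059 0.20832153]
```

View pics/m6.png

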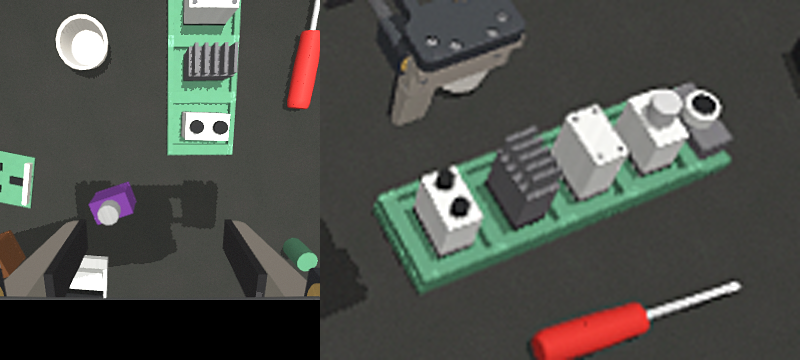

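In both views all four modules stand upright in order: twin (447,205), fin (525,175), plain (592,150), and can (657,130) beside the connector. The arm is clear, so I'm handing in.

```bash
python3 -c "
from cell import job; print(job.job_done())"
```

```text
the job is handed in; nothing more can be done
None
```

All four modules are upright in the carrier in reverse order, from the bay furthest from the connector: twin, fin, plain, can; I handed the job in at about 27.5 s, and it returned no verdict.

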